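# Tip the fallen copper trays back in their rests

## Task

Two of the three copper trays on the counter, the largest and the smallest, have tipped forward in their wooden rests onto the short front pegs. With your fingertips, gently push the top of each one back until it passes upright and settles against the tall back pegs of its own rest, as the third tray does. Do not pinch or lift the trays, and leave the third tray, the goblet, the bowl and the cup where they are.

Things in the scene. Friction and masses are not known exactly. Their poses are not given: they have to be found in the camera images.
- large_tray: Loose round copper tray in its rest: disc 180 mm across, 8 mm thick, 0.45 kg. Origin at its centre; z axis out of its decorated front face: level when upright, upward when leaning back. Starts tipped 29 degrees forward onto the front pegs, lower edge at the slot's rear lip. Its top edge yields to a light push (under 3 N); a little past upright it falls back by itself, to lean 18-31 degrees.
- large_rest: Fixed wooden rest of the large tray, base 150 x 162 x 18 mm. Origin on the table under its slot; x level, front to back (the way to push). Slot 32 mm wide (x) between lips 36 mm high; side runners stop rolling; an upright tray's lowest point is at z = 21 mm. 8 mm pegs at y = +-34 mm: front x = -30, top z = 89; back x = 54, top z = 124 mm.
- small_tray: Loose round copper tray in its rest: disc 150 mm across, 8 mm thick, 0.3 kg. Origin at its centre; z axis out of its decorated front face: level when upright, upward when leaning back. Starts tipped 29 degrees forward onto the front pegs, lower edge at the slot's rear lip. Its top edge yields to a light push (under 3 N); a little past upright it falls back by itself, to lean 18-31 degrees.
- small_rest: Fixed wooden rest of the small tray, base 150 x 135 x 18 mm. Origin on the table under its slot; x level, front to back (the way to push). Slot 32 mm wide (x) between lips 36 mm high; side runners stop rolling; an upright tray's lowest point is at z = 21 mm. 8 mm pegs at y = +-34 mm: front x = -30, top z = 89; back x = 54, top z = 124 mm.
- third_tray: Loose round copper tray in its rest: disc 166 mm across, 8 mm thick, 0.38 kg. Origin at its centre; z axis out of its decorated front face: level when upright, upward when leaning back. It already leans back properly on its back pegs, 31 degrees from upright: not to be touched.
- third_rest: Fixed wooden rest of the third tray, base 150 x 149 x 18 mm. Origin on the table under its slot; x level, front to back (the way to push). Slot 32 mm wide (x) between lips 36 mm high; side runners stop rolling; an upright tray's lowest point is at z = 21 mm. 8 mm pegs at y = +-34 mm: front x = -30, top z = 89; back x = 54, top z = 124 mm.
- goblet: Copper goblet, 110 mm high, 62 mm in diameter, loose, standing beyond the rests; origin at the middle of its foot. Bystander.
- bowl: Small copper bowl, 45 mm high, 84 mm in diameter, loose, in front of the rests; origin at the middle of its underside. Bystander.
- cup: Small brass cup, 60 mm high, 56 mm in diameter, loose, in front of the rests; origin at the middle of its underside. Bystander.
Not all that is in view belongs to the job. What is shaped like the large_tray but green or grey is not meant.

How it is judged:
By the outcome, as a careful person would: the job done as asked, in the order asked, and still so for the second after the job is handed in, with the robot touching nothing.
It also fails if it takes over 48 s, if anything falls off the work surface, if the arm or the gripper's body presses on something with over 40 N, if the wrist force passes 120 N, or if a joint passes its speed limit or range.

## Robot

A 6-joint arm with a two-finger parallel gripper is mounted at the origin on the work surface. World frame = base frame: x ahead of the robot, y to its left, z up, the work surface at z = 0. Lengths are in mm, angles in rad, forces in N, time in s.
With the tool pointing down it reaches from about 350 to 975 mm from the base axis. Payload 7.1 kg.
Tool frame: the origin (TCP) lies on the mounting face of the last link; the fingertips stand 182 mm ahead of it and the grasp point (between the pads) lies 163 mm ahead of it (ctrl.finger_overhang is the distance from the TCP to the fingertips, in mm); z points along the fingers, y is the direction in which the jaws open and shut (so a half turn about z gives the same grasp; the last joint's range is limited). The gripper opens to 88 mm and grips with 3 to 60 N. Pads are 20 mm wide; open, the fingers measure 115 mm over their backs; the gripper's body (75 mm by 178 mm) begins 61 mm behind the grasp point.
Start: joints at [1.329, 0.423, 1.63, -0, 1.089, -0.019], TCP at [138.07, 609.543, 404.675] pointing down, gripper open.
Joint ranges: [-3, 3], [-0.9, 2.11], [0.09, 2.58], [-1.31, 4.45], [0.11, 2.69], [-2.54, 2.54]. Speed limits (rad/s): [2.39, 2.39, 3.01, 3.14, 3.14, 3.14].

## Interface

Orientations are given as a rotation vector (axis times angle).
In Python, from workcell import ctrl, viewer, recognise gives the robot as it stands.
- The arm moves only by the shell command python3 -m handwheel 'ROWS'. ROWS is JSON, a list of rows, each an object of numbers: "gripper": the closure, from 0 (fully open) to 1 (shut); "tx", "ty", "tz": the shift along the tool's x, y, z in m; "rx", "ry", "rz": the turn, a rotation vector about the tool's x, y, z in degrees. In form: [{"gripper": .., "tx": .., "ty": .., "tz": .., "rx": .., "ry": .., "rz": ..}, ...]. A call has 1 to 8 rows; each row shifts and turns the commanded pose from where the row before left it, along the tool's axes as they then stand; what a row does not reach is not made up. A row lasts 1/8 s, in which the tool goes at most 62.5 mm and 10.7 degrees, less where a joint would pass 70% of its speed; a pose out of reach is approached as far as the arm can. A call with a gripper value outside its range is refused whole. The fingers move at their own pace and stop on an object; the grip force is fixed at half the most. Time passes only in rows, so rows that do not move let the fingers close. It gives the time, the measured TCP pose, the force and the opening at its end, in the units of the state.
- ctrl.get_obs(): the state, without advancing time (a new reading comes with each control period).
- viewer.get_image(name): name is "scene" or "top" or "wrist"; returns a dict with "image" (420x560x3 uint8, red, green, blue), "range_z" (420x560 float32, mm along the optical axis (not along the pixel's ray), 0 where there is no reading), "vfov" (degrees; the focal length in pixels is half the picture's height over the tangent of half this angle, whatever the lens; pixels are square), "cx", "cy" (the principal point, pixels), "k1" (the pictures are not rectified: a ray, as slopes to the right and down, at radius r is drawn at 1 + k1 r^2 times it, then the intrinsics apply), "extrinsics" (4x4, takes a point from world to camera coordinates); the wrist camera has in their place "T_tool_cam" (4x4, takes a point from camera to tool coordinates, whose origin is the TCP and whose axes are the flange's). Camera axes: x right, y up, looking along -z (the intrinsics and any distortion apply to the point x, -y, -z); pixel columns grow to the right and rows downward; lengths in mm; the calibration is good to about 2 mm. A picture is of the moment at which its call begins: read the wrist's pose just before it.
- ctrl.close_job(): hands the job in, once; it reports no verdict.
Trained networks look in a picture, given as the dict that the camera call returned (one of the last four; its "shot" number tells which), for a name from the list of things; names that differ only in an ending like _2 or _b are one class to them, and where a whole thing is asked for, a point or a joint stands for the part that bears it (a point fixed in the world has none). Each returns a list of dicts, best first, with "p" (0 to 1); they miss things now and then, are a little off and sometimes report something else, mostly with a low value. They report only what shows in the picture. A call takes as long as a camera call. They do not tell look-alikes from the thing itself.
- recognise(picture, name): "xy" ([column, row] as shares, 0 to 1, of the picture: columns of its width, rows of its height, amid what is visible of it).
The state is a dict: "t": time; "qpos": joint angles; "qvel": joint speeds; "joint_torque": joint torques, N m; "ee_pos": TCP position; "orientation": TCP orientation; "ft_force": force on the tool from outside, world axes, zero at the start; "moment": the same for the moment, N m; "width": finger opening in mm.
Only numpy, scipy, OpenCV 4.12 (cv2) and the standard library are available. Lean on these libraries where they do the work, as an engineer would, in place of code of your own. Each camera call takes 0.05 s, during which the arm holds its last target.

## Working session

There is one attempt and no reset: what is moved stays moved. The work goes in short steps, Python scripts to look and compute and a shell command to move; the robot and the scene stay as the last step left them, time stands still between calls to the robot, and variables do not carry over. Pictures are saved under pics/ and viewed, and the job is handed in when it is done.

```bash
mkdir -p pics; ls
cat > h.py <<'E'
import numpy as np,cv2
from workcell import ctrl,viewer,recognise
def cloud(d,T=None):
    im=d["image"];H,W=im.shape[:2];f=H/2/np.tan(np.radians(d["vfov"])/2)
    u,v=np.meshgrid(np.arange(W),np.arange(H))
    K=np.array([[f,0,d["cx"]],[0,f,d["cy"]],[0,0,1.]])
    p=cv2.undistortPoints(np.stack([u,v],-1).reshape(-1,1,2).astype(float),K,np.array([d["k1"],0,0,0,0.])).reshape(H,W,2)
    z=d["range_z"].astype(float)
    c=np.stack([p[...,0]*z,-p[...,1]*z,-z,np.ones_like(z)],-1)
    if T is None: T=np.linalg.inv(d["extrinsics"])
    w=(c@T.T)[...,:3]; w[z<=0]=np.nan
    return w
def save(d,n): cv2.imwrite("pics/"+n,cv2.cvtColor(d["image"],cv2.COLOR_RGB2BGR))
E
python3 - <<'E'
from h import *
o=ctrl.get_obs();print(o["t"],o["ee_pos"],o["orientation"],o["ft_force"],o["width"])
for n in("scene","top"):
    d=viewer.get_image(n);save(d,n+"0.png");w=cloud(d);np.save(n+"0.npy",w)
    print(n,d["k1"],np.round(np.linalg.inv(d["extrinsics"])[:3,3]))
    for k in("large_tray","small_tray","third_tray","large_rest","small_rest","third_rest","goblet","bowl","cup"):
        for r in recognise(d,k)[:3]:
            x,y=int(r["xy"][0]*560),int(r["xy"][1]*420);print(k,x,y,round(r["p"],2),np.round(w[y,x]))
E
```

```text
pics
0.0 [137.99895938 609.28239562 403.89169561] [-3.49166160e-01 -3.12195428e+00  2.44581946e-03] [-0.48473775 -0.45952947  0.25334041] 87.72205973367905
scene -0.0983069083043267 [1594.  210.  836.]
large_tray 442 231 0.87 [563. 602.   7.]
large_tray 393 188 0.86 [343. 486.  12.]
large_tray 361 197 0.79 [540. 354. 109.]
small_tray 242 218 0.83 [622.  18.  86.]
third_tray 136 197 0.7 [ 552. -311.  103.]
large_rest 363 234 0.82 [599. 362.  19.]
small_rest 231 245 0.81 [659. -14.  18.]
small_rest 197 192 0.39 [ 455. -152.   58.]
small_rest 136 196 0.29 [ 555. -309.  109.]
third_rest 142 221 0.71 [ 562. -307.   20.]
goblet 295 256 0.68 [793. 173. 104.]
bowl 286 194 0.79 [440. 130.  46.]
cup 198 193 0.57 [ 452. -150.   53.]
cup 286 191 0.32 [376. 126.  14.]
top -0.08028204655178038 [ 468.  128. 1502.]
large_tray 106 214 0.73 [566. 604.   4.]
large_tray 159 297 0.64 [340. 450.  15.]
large_tray 193 225 0.59 [531. 342. 127.]
small_tray 320 195 0.92 [611.  19.  94.]
third_tray 446 221 0.93 [ 543. -306.  113.]
large_rest 186 195 0.89 [618. 381.  13.]
small_rest 332 181 0.92 [658. -21.  12.]
third_rest 437 242 0.78 [ 490. -304.   35.]
goblet 260 140 0.71 [752. 175. 109.]
bowl 275 277 0.88 [395. 135.   2.]
cup 384 264 0.74 [ 430. -165.    3.]
cup 438 243 0.7 [nan nan nan]
cup 192 225 0.51 [531. 345. 124.]
```

View pics/scene0.png

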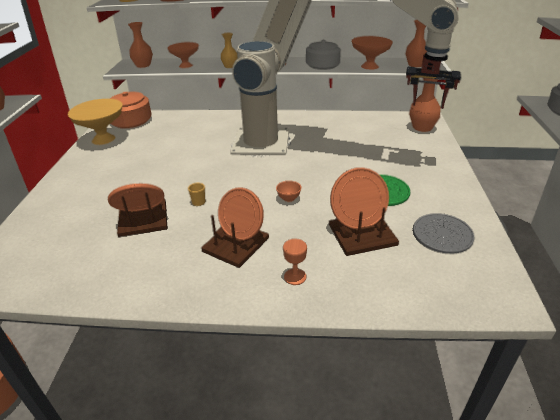

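View pics/top0.png

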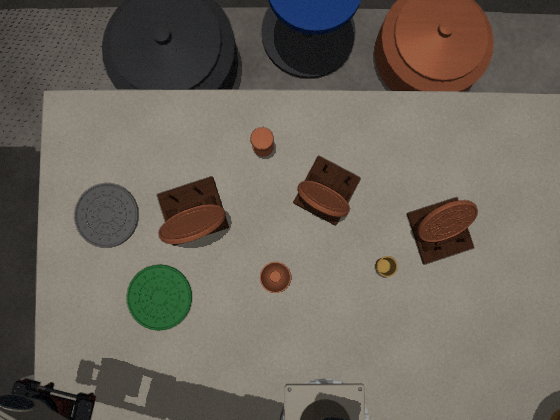

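The large tray is the copper disc at top (193,225) and scene (361,197). The flat grey disc at top (106,214) and the green one at (159,297) are look-alikes and not meant. The small tray is at top (320,195), and the third, at (446,221), already leans back. I'll fit the discs and look at a crop.

Run:
```python
from h import *
S=np.load("scene0.npy");T=np.load("top0.npy")
si=cv2.imread("pics/scene0.png");ti=cv2.imread("pics/top0.png")
for n,c,R in(("large",(550,355),90),("small",(625,12),75),("third",(545,-306),83)):
    for nm,W,I in(("scene",S,si),("top",T,ti)):
        I=I.astype(int)
        m=(np.hypot(W[...,0]-c[0],W[...,1]-c[1])<130)
        red=I[...,2]>2.0*I[...,0]
        brt=I[...,2]>110
        t=m&red&brt&(W[...,2]>35)
        P=W[t]
        # plane ransac
        best=None;rng=np.random.default_rng(0)
        for _ in range(400):
            a=P[rng.choice(len(P),3,False)];nn=np.cross(a[1]-a[0],a[2]-a[0]);L=np.linalg.norm(nn)
            if L<500: continue
            nn/=L; k=abs((P-a[0])@nn)<2.5
            if best is None or k.sum()>best.sum(): best=k
        Q=P[best];q=Q.mean(0);nn=np.linalg.svd(Q-q)[2][2]
        if nn[0]<0: nn=-nn
        print(n,nm,len(P),best.sum(),"c",q.round(1),"n",nn.round(3),"tilt",np.degrees(np.arcsin(nn[2])).round(1),"yaw",np.degrees(np.arctan2(nn[1],nn[0])).round(1),"ztop",np.percentile(P[:,2],99.5).round(1),"top pts",P[P[:,2]>np.percentile(P[:,2],97)].mean(0).round(1))
        if nm=="top":
            b=m&(W[...,2]>8)&(W[...,2]<45)&(I[...,2]<110)
            B=W[b][:,:2].astype(np.float32)
            print("   rest",len(B),cv2.minAreaRect(B))
for k,(W,x,y) in dict(gob=(T,262,137),bowl=(T,275,277),cup=(T,384,265)).items(): 
    q=W[y-14:y+14,x-14:x+14].reshape(-1,3);q=q[q[:,2]>20];print(k,q.mean(0).round(),q[:,2].max().round())
a=cv2.resize(si[150:275,190:420],None,fx=3.4,fy=3.4);cv2.imwrite("pics/crop.png",a)
```

```text
large scene 2671 1826 c [542.9 349.  109. ] n [0.826 0.274 0.492] tilt 29.5 yaw 18.3 ztop 182.0 top pts [508.2 337.3 179.1]
large top 246 159 c [522.4 341.7 142.9] n [0.824 0.274 0.496] tilt 29.8 yaw 18.4 ztop 185.7 top pts [496.1 338.  185.2]
   rest 1646 ((573.0089721679688, 361.9820556640625), (159.3181610107422, 162.6822509765625), 18.0354061126709)
small scene 1744 1264 c [610.3  11.2  96.8] n [ 0.775 -0.407  0.484] tilt 29.0 yaw -27.7 ztop 156.7 top pts [585.   26.6 154. ]
small top 190 112 c [589.9  16.2 127.1] n [ 0.767 -0.412  0.491] tilt 29.4 yaw -28.2 ztop 160.6 top pts [574.6  22.7 160.3]
   rest 1573 ((634.0158081054688, -6.344017028808594), (135.0049591064453, 150.53955078125), 62.08658218383789)
third scene 193 98 c [ 580.3 -297.1  152.1] n [ 0.773  0.248 -0.584] tilt -35.7 yaw 17.8 ztop 169.5 top pts [ 587.7 -299.5  168.9]
third top 224 158 c [ 552.9 -308.7  121.9] n [ 0.806  0.262 -0.531] tilt -32.1 yaw 18.0 ztop 170.5 top pts [ 580.4 -301.   169.8]
   rest 1552 ((522.817138671875, -319.68450927734375), (152.377685546875, 151.5775909423828), 17.935338973999023)
gob [757. 170. 108.] 117.0
bowl [397. 137.  34.] 52.0
cup [ 426. -166.   49.] 67.0
```

View pics/crop.png

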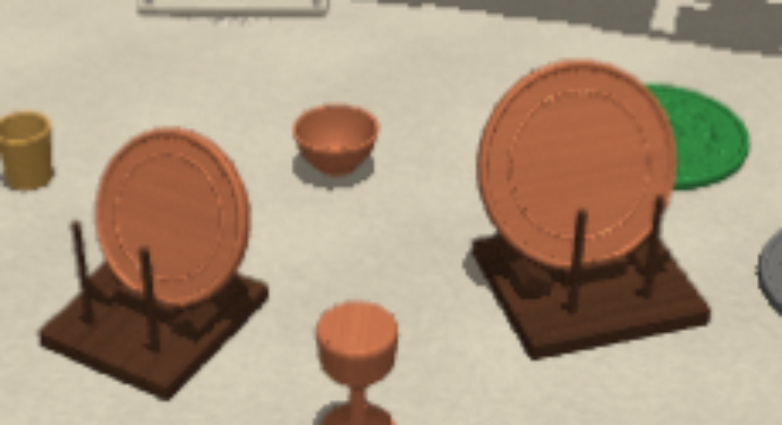

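```bash
python3 -m handwheel '[{"gripper":1,"rz":-10.3},{"gripper":1,"rz":-10.3},{"gripper":1,"rz":-10.4}]'; python3 -m handwheel '[{"gripper":1,"tx":-0.026,"ty":-0.0466},{"gripper":1,"tx":-0.026,"ty":-0.0466},{"gripper":1,"tx":-0.026,"ty":-0.0466},{"gripper":1,"tx":-0.026,"ty":-0.0466},{"gripper":1,"tx":-0.026,"ty":-0.0466},{"gripper":1,"tx":-0.026,"ty":-0.0466},{"gripper":1,"tx":-0.026,"ty":-0.0466},{"gripper":1,"tx":-0.026,"ty":-0.0466}]'
cat > st.py <<'E'
from h import *
import sys
from scipy.spatial.transform import Rotation as Ro
y=np.radians(float(sys.argv[1]))
o=ctrl.get_obs();R=Ro.from_rotvec(o["orientation"]).as_matrix();p=o["ee_pos"]
print("t",o["t"],"p",p.round(1),"s",round(p[0]*np.cos(y)+p[1]*np.sin(y),1),"l",round(-p[0]*np.sin(y)+p[1]*np.cos(y),1),"tip z",round(p[2]-182,1))
print("yaw of -x",np.degrees(np.arctan2(-R[1,0],-R[0,0])).round(1),"z",R[:,2].round(3),"F",o["ft_force"].round(2),"w",o["width"])
E
python3 st.py 18.3
```

```text
t 1.0 p [138.1 609.5 404.7] s 322.5 l 535.4 tip z 222.7
yaw of -x -12.8 z [ 0.  0. -1.] F [-0.16 -0.02 -0.44] w 87.42751090663849$[0]: bad value
$[0]: bad value
```

```bash
python3 -m handwheel '[{"gripper":1.0,"tx":0,"ty":0,"tz":0,"rx":0,"ry":0,"rz":-10.3},{"gripper":1.0,"tx":0,"ty":0,"tz":0,"rx":0,"ry":0,"rz":-10.3},{"gripper":1.0,"tx":0,"ty":0,"tz":0,"rx":0,"ry":0,"rz":-10.4}]'
```

```text
t: 1.38
ee_pos: [138.1, 609.5, 404.7]
orientation: [0.507, -3.1, 0.0]
ft_force: [0.4, -0.2, 0.2]
width: 61.2
```

```bash
python3 -m handwheel '[{"gripper":1,"tx":-0.026,"ty":-0.0466,"tz":0,"rx":0,"ry":0,"rz":0},{"gripper":1,"tx":-0.026,"ty":-0.0466,"tz":0,"rx":0,"ry":0,"rz":0},{"gripper":1,"tx":-0.026,"ty":-0.0466,"tz":0,"rx":0,"ry":0,"rz":0},{"gripper":1,"tx":-0.026,"ty":-0.0466,"tz":0,"rx":0,"ry":0,"rz":0},{"gripper":1,"tx":-0.026,"ty":-0.0466,"tz":0,"rx":0,"ry":0,"rz":0},{"gripper":1,"tx":-0.026,"ty":-0.0466,"tz":0,"rx":0,"ry":0,"rz":0},{"gripper":1,"tx":-0.026,"ty":-0.0466,"tz":0,"rx":0,"ry":0,"rz":0},{"gripper":1,"tx":-0.026,"ty":-0.0466,"tz":0,"rx":0,"ry":0,"rz":0}]'
python3 st.py 18.3
python3 - <<'E'
from h import *
d=viewer.get_image("top");save(d,"top1.png")
d=viewer.get_image("wrist");save(d,"wrist1.png")
E
```

```text
t: 2.38
ee_pos: [453.4, 319.2, 404.9]
orientation: [-0.498, 3.101, 0.0]
ft_force: [0.3, 0.8, 0.1]
width: 0.5
t 2.375 p [453.4 319.2 404.9] s 530.7 l 160.7 tip z 222.9
yaw of -x 18.2 z [ 0.  0. -1.] F [0.31 0.79 0.06] w 0.503698916540376
```

View pics/wrist1.png

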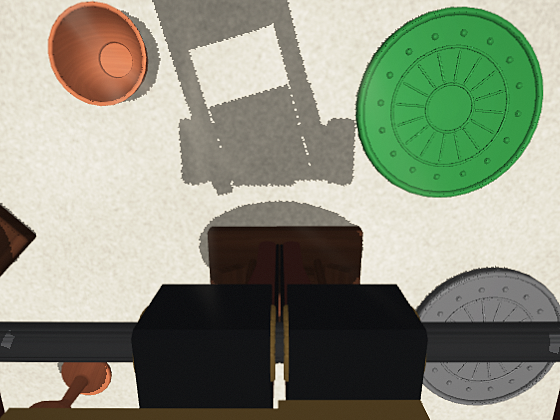

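View pics/top1.png

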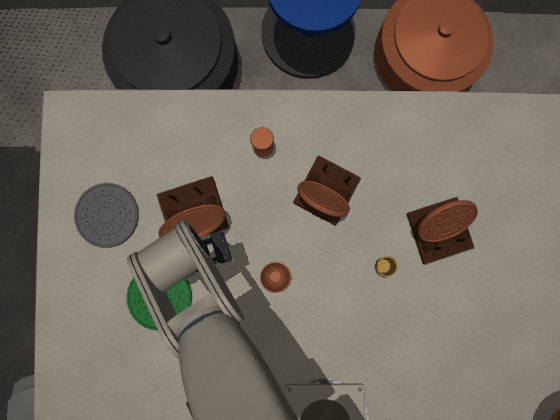

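Wrist view: the closed fingers are centred at about (280,340), in front of the large rest at (285,260). Top view: the gripper is clear of the tray. Next I lower to the rim height and push slowly.

```bash
python3 -m handwheel '[{"gripper":1,"tx":0,"ty":0,"tz":0.025,"rx":0,"ry":0,"rz":0},{"gripper":1,"tx":0,"ty":0,"tz":0.025,"rx":0,"ry":0,"rz":0},{"gripper":1,"tx":-0.006,"ty":0,"tz":0,"rx":0,"ry":0,"rz":0},{"gripper":1,"tx":-0.006,"ty":0,"tz":0,"rx":0,"ry":0,"rz":0},{"gripper":1,"tx":-0.006,"ty":0,"tz":0,"rx":0,"ry":0,"rz":0},{"gripper":1,"tx":-0.006,"ty":0,"tz":0,"rx":0,"ry":0,"rz":0}]'; python3 st.py 18.3
python3 -m handwheel '[{"gripper":1,"tx":-0.006,"ty":0,"tz":0,"rx":0,"ry":0,"rz":0},{"gripper":1,"tx":-0.006,"ty":0,"tz":0,"rx":0,"ry":0,"rz":0},{"gripper":1,"tx":-0.006,"ty":0,"tz":0,"rx":0,"ry":0,"rz":0}]'; python3 st.py 18.3
python3 - <<'E'
from h import *
d=viewer.get_image("scene");save(d,"scene1.png");cv2.imwrite("pics/c1.png",cv2.resize(cv2.imread("pics/scene1.png")[130:270,290:450],None,fx=4,fy=4))
E
```

```text
t: 3.22
ee_pos: [475.7, 328.4, 355.5]
orientation: [-0.498, 3.101, 0.001]
ft_force: [-0.3, -0.6, 0.3]
width: 0.3
t 3.225 p [475.7 328.4 355.5] s 554.7 l 162.5 tip z 173.5
yaw of -x 18.2 z [ 0.001  0.001 -1.   ] F [-0.26 -0.56  0.27] w 0.3171921075491023
t: 3.6
ee_pos: [492.4, 333.7, 354.6]
orientation: [0.498, -3.101, 0.0]
ft_force: [-1.5, -0.2, 0.4]
width: 0.4
t 3.6 p [492.4 333.7 354.6] s 572.3 l 162.2 tip z 172.6
yaw of -x 18.2 z [-0.001 -0.    -1.   ] F [-1.54 -0.16  0.36] w 0.3536619802168585
```

View pics/c1.png

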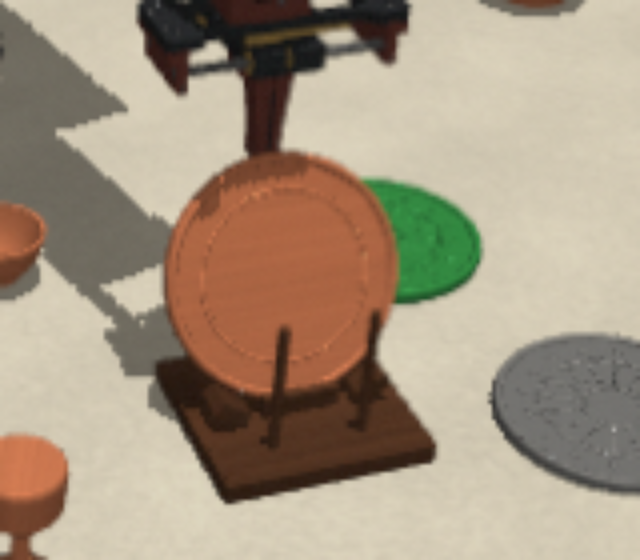

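Contact is light (1.5 N), with the tray's top rim on the fingers near (270,155). I keep pushing.

```bash
python3 -m handwheel '[{"gripper":1,"tx":-0.006,"ty":0,"tz":0,"rx":0,"ry":0,"rz":0},{"gripper":1,"tx":-0.006,"ty":0,"tz":0,"rx":0,"ry":0,"rz":0},{"gripper":1,"tx":-0.006,"ty":0,"tz":0,"rx":0,"ry":0,"rz":0},{"gripper":1,"tx":-0.006,"ty":0,"tz":0,"rx":0,"ry":0,"rz":0},{"gripper":1,"tx":-0.006,"ty":0,"tz":0,"rx":0,"ry":0,"rz":0},{"gripper":1,"tx":-0.006,"ty":0,"tz":0,"rx":0,"ry":0,"rz":0},{"gripper":1,"tx":-0.006,"ty":0,"tz":0,"rx":0,"ry":0,"rz":0},{"gripper":1,"tx":-0.006,"ty":0,"tz":0,"rx":0,"ry":0,"rz":0}]'; python3 st.py 18.3
python3 - <<'E'
from h import *
d=viewer.get_image("scene");save(d,"scene2.png");cv2.imwrite("pics/c2.png",cv2.resize(cv2.imread("pics/scene2.png")[130:270,290:450],None,fx=4,fy=4))
E
```

```text
t: 4.65
ee_pos: [538.2, 348.9, 354.7]
orientation: [-0.498, 3.102, 0.0]
ft_force: [-0.3, 0.4, -0.3]
width: 0.5
t 4.65 p [538.2 348.9 354.7] s 620.5 l 162.2 tip z 172.7
yaw of -x 18.2 z [ 0.  0. -1.] F [-0.3   0.42 -0.32] w 0.45011011348303953
```

View pics/c2.png

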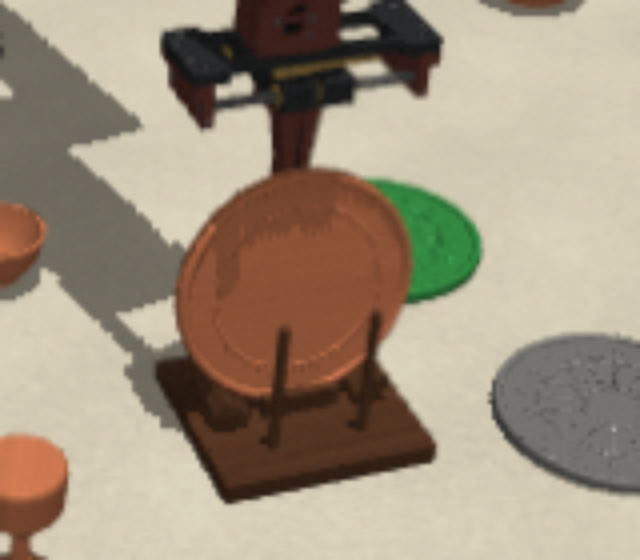

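The tray is swinging up squarely with almost no force. Its upper rim is now at (310,170) in the crop.

```bash
python3 -m handwheel '[{"gripper":1,"tx":-0.005,"ty":0,"tz":0,"rx":0,"ry":0,"rz":0},{"gripper":1,"tx":-0.005,"ty":0,"tz":0,"rx":0,"ry":0,"rz":0},{"gripper":1,"tx":-0.005,"ty":0,"tz":0,"rx":0,"ry":0,"rz":0},{"gripper":1,"tx":-0.005,"ty":0,"tz":0,"rx":0,"ry":0,"rz":0},{"gripper":1,"tx":-0.005,"ty":0,"tz":0,"rx":0,"ry":0,"rz":0},{"gripper":1,"tx":-0.005,"ty":0,"tz":0,"rx":0,"ry":0,"rz":0}]'; python3 st.py 18.3
python3 - <<'E'
from h import *
d=viewer.get_image("scene");save(d,"scene3.png");cv2.imwrite("pics/c3.png",cv2.resize(cv2.imread("pics/scene3.png")[130:270,290:450],None,fx=4,fy=4))
E
```

```text
t: 5.45
ee_pos: [566.6, 358.2, 354.7]
orientation: [-0.498, 3.102, -0.0]
ft_force: [-0.8, -0.5, 0.2]
width: 0.7
t 5.45 p [566.6 358.2 354.7] s 650.4 l 162.2 tip z 172.7
yaw of -x 18.2 z [ 0. -0. -1.] F [-0.77 -0.46  0.22] w 0.7357696856974086
```

View pics/c3.png

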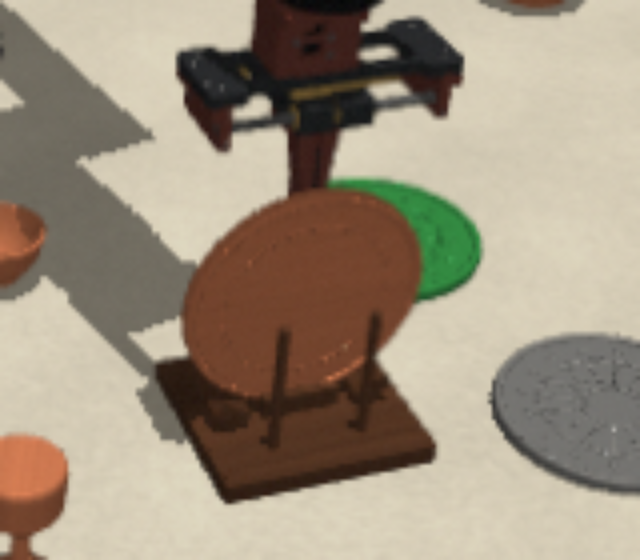

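```bash
python3 -m handwheel '[{"gripper":1,"tx":-0.005,"ty":0,"tz":0,"rx":0,"ry":0,"rz":0},{"gripper":1,"tx":-0.005,"ty":0,"tz":0,"rx":0,"ry":0,"rz":0},{"gripper":1,"tx":-0.005,"ty":0,"tz":0,"rx":0,"ry":0,"rz":0},{"gripper":1,"tx":-0.005,"ty":0,"tz":0,"rx":0,"ry":0,"rz":0}]'; python3 st.py 18.3
cat > tilt.py <<'E'
from h import *
import sys
n=sys.argv[1];c={"large":(585,362),"small":(630,0)}[n]
d=viewer.get_image("scene");save(d,sys.argv[2]+".png");W=cloud(d);I=d["image"].astype(int)
x0,y0={"large":(290,130),"small":(170,130)}[n]
cv2.imwrite("pics/c_"+sys.argv[2]+".png",cv2.resize(cv2.cvtColor(d["image"],cv2.COLOR_RGB2BGR)[y0:y0+140,x0:x0+160],None,fx=4,fy=4))
m=(np.hypot(W[...,0]-c[0],W[...,1]-c[1])<110)&(I[...,0]>2*I[...,2])&(I[...,0]>60)&(W[...,2]>40)
P=W[m];rng=np.random.default_rng(0);best=None
for _ in range(400):
    a=P[rng.choice(len(P),3,False)];nn=np.cross(a[1]-a[0],a[2]-a[0]);L=np.linalg.norm(nn)
    if L<500: continue
    nn/=L;k=abs((P-a[0])@nn)<2.5
    if best is None or k.sum()>best.sum(): best=k
Q=P[best];q=Q.mean(0);nn=np.linalg.svd(Q-q)[2][2];nn*=np.sign(nn[0])
print(len(P),best.sum(),q.round(1),"fwd tilt",np.degrees(np.arcsin(nn[2])).round(1),"yaw",np.degrees(np.arctan2(nn[1],nn[0])).round(1),"top",P[P[:,2]>np.percentile(P[:,2],97)].mean(0).round(1))
E
python3 tilt.py large s4
```

```text
t: 6.0
ee_pos: [585.6, 364.5, 354.7]
orientation: [-0.498, 3.102, -0.0]
ft_force: [-1.2, -0.5, -0.4]
width: 0.5
t 6.0 p [585.6 364.5 354.7] s 670.4 l 162.2 tip z 172.7
yaw of -x 18.2 z [ 0. -0. -1.] F [-1.25 -0.53 -0.37] w 0.5090438998971367
1488 1091 [615.1 370.5 115. ] fwd tilt -27.3 yaw 18.5 top [617.1 355.3 326.1]
```

View pics/c_s4.png

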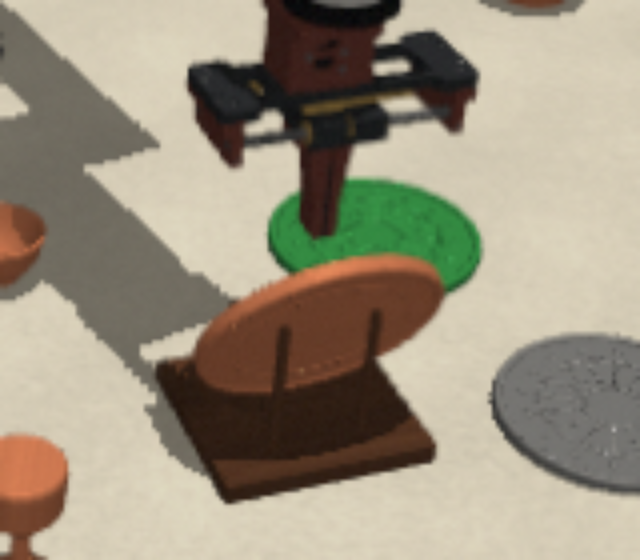

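The large tray has settled leaning back 27.3°, and the fingers are clear of it. I retreat and move to the small tray.

```bash
python3 -m handwheel '[{"gripper":1,"tx":0.02,"ty":0,"tz":0,"rx":0,"ry":0,"rz":0},{"gripper":1,"tx":0.035,"ty":0,"tz":-0.025,"rx":0,"ry":0,"rz":0},{"gripper":1,"tx":0,"ty":0,"tz":-0.025,"rx":0,"ry":0,"rz":9.2},{"gripper":1,"tx":0,"ty":0,"tz":0,"rx":0,"ry":0,"rz":9.2},{"gripper":1,"tx":0,"ty":0,"tz":0,"rx":0,"ry":0,"rz":9.2},{"gripper":1,"tx":0,"ty":0,"tz":0,"rx":0,"ry":0,"rz":9.2},{"gripper":1,"tx":0,"ty":0,"tz":0,"rx":0,"ry":0,"rz":9.4}]'; python3 st.py -28
python3 -m handwheel '[{"gripper":1,"tx":-0.020,"ty":-0.0377,"tz":0,"rx":0,"ry":0,"rz":0},{"gripper":1,"tx":-0.020,"ty":-0.0377,"tz":0,"rx":0,"ry":0,"rz":0},{"gripper":1,"tx":-0.020,"ty":-0.0377,"tz":0,"rx":0,"ry":0,"rz":0},{"gripper":1,"tx":-0.020,"ty":-0.0377,"tz":0,"rx":0,"ry":0,"rz":0},{"gripper":1,"tx":-0.020,"ty":-0.0377,"tz":0,"rx":0,"ry":0,"rz":0},{"gripper":1,"tx":-0.020,"ty":-0.0377,"tz":0,"rx":0,"ry":0,"rz":0},{"gripper":1,"tx":-0.020,"ty":-0.0377,"tz":0,"rx":0,"ry":0,"rz":0}]'; python3 st.py -28; python3 tilt.py small s5
```

```text
t: 6.92
ee_pos: [533.0, 347.2, 404.8]
orientation: [0.767, 3.046, 0.0]
ft_force: [-0.1, 0.1, -1.0]
width: 0.5
t 6.925 p [533.  347.2 404.8] s 307.6 l 556.7 tip z 222.8
yaw of -x -28.3 z [ 0.  0. -1.] F [-0.15  0.08 -1.04] w 0.5089717988403661
t: 7.8
ee_pos: [532.8, 47.1, 404.9]
orientation: [0.759, 3.048, 0.0]
ft_force: [0.8, -0.2, -0.3]
width: 0.6
t 7.8 p [532.8  47.1 404.9] s 448.4 l 291.7 tip z 222.9
yaw of -x -28.0 z [ 0. -0. -1.] F [ 0.81 -0.17 -0.32] w 0.6194419738087512
1850 1327 [610.5  12.3  97.5] fwd tilt 29.0 yaw -28.3 top [559.2  51.1 331.3]
```

View pics/s5.png

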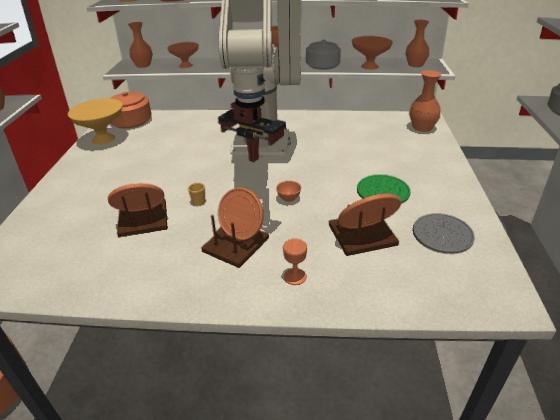

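The large tray stays back at (370,212). The fingers at (253,150) hang in front of the small tray's top at (240,190). Next I lower and push.

```bash
python3 -m handwheel '[{"gripper":1,"tx":0,"ty":0.001,"tz":0.025,"rx":0,"ry":0,"rz":0},{"gripper":1,"tx":0,"ty":0,"tz":0.025,"rx":0,"ry":0,"rz":0},{"gripper":1,"tx":0,"ty":0,"tz":0.025,"rx":0,"ry":0,"rz":0},{"gripper":1,"tx":-0.006,"ty":0,"tz":0,"rx":0,"ry":0,"rz":0},{"gripper":1,"tx":-0.006,"ty":0,"tz":0,"rx":0,"ry":0,"rz":0},{"gripper":1,"tx":-0.006,"ty":0,"tz":0,"rx":0,"ry":0,"rz":0}]'; python3 st.py -28
python3 -m handwheel '[{"gripper":1,"tx":-0.006,"ty":0,"tz":0,"rx":0,"ry":0,"rz":0},{"gripper":1,"tx":-0.006,"ty":0,"tz":0,"rx":0,"ry":0,"rz":0},{"gripper":1,"tx":-0.006,"ty":0,"tz":0,"rx":0,"ry":0,"rz":0},{"gripper":1,"tx":-0.006,"ty":0,"tz":0,"rx":0,"ry":0,"rz":0},{"gripper":1,"tx":-0.006,"ty":0,"tz":0,"rx":0,"ry":0,"rz":0}]'; python3 st.py -28; python3 tilt.py small s6
```

```text
t: 8.6
ee_pos: [550.2, 40.7, 330.9]
orientation: [0.759, 3.046, 0.001]
ft_force: [-0.3, -0.5, 0.5]
width: 0.5
t 8.6 p [550.2  40.7 330.9] s 466.7 l 294.3 tip z 148.9
yaw of -x -28.0 z [ 0.002  0.    -1.   ] F [-0.34 -0.47  0.45] w 0.47768193586925617
t: 9.22
ee_pos: [576.1, 26.6, 329.6]
orientation: [-0.759, -3.048, 0.0]
ft_force: [0.4, -0.1, 0.1]
width: 0.6
t 9.225 p [576.1  26.6 329.6] s 496.2 l 293.9 tip z 147.6
yaw of -x -28.0 z [-0.  0. -1.] F [ 0.43 -0.13  0.08] w 0.5558647972327506
1813 1261 [617.3  10.1 100.5] fwd tilt 21.9 yaw -28.2 top [592.7  32.1 256.9]
```

View pics/c_s6.png

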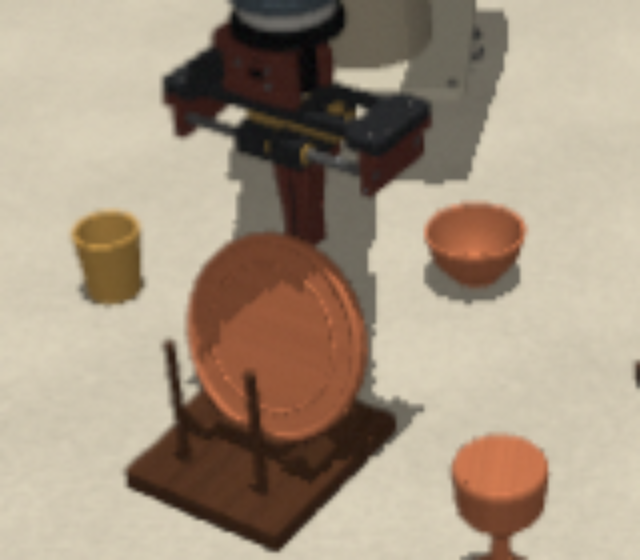

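Tilt is 21.9° and the yaw is unchanged, so it is swinging squarely. I continue.

```bash
python3 -m handwheel '[{"gripper":1,"tx":-0.006,"ty":0,"tz":0,"rx":0,"ry":0,"rz":0},{"gripper":1,"tx":-0.006,"ty":0,"tz":0,"rx":0,"ry":0,"rz":0},{"gripper":1,"tx":-0.006,"ty":0,"tz":0,"rx":0,"ry":0,"rz":0},{"gripper":1,"tx":-0.006,"ty":0,"tz":0,"rx":0,"ry":0,"rz":0},{"gripper":1,"tx":-0.006,"ty":0,"tz":0,"rx":0,"ry":0,"rz":0},{"gripper":1,"tx":-0.006,"ty":0,"tz":0,"rx":0,"ry":0,"rz":0},{"gripper":1,"tx":-0.006,"ty":0,"tz":0,"rx":0,"ry":0,"rz":0}]'; python3 st.py -28;  python3 tilt.py small s7
```

```text
t: 10.15
ee_pos: [613.2, 6.9, 329.7]
orientation: [0.759, 3.048, 0.0]
ft_force: [-0.7, -1.0, 0.4]
width: 0.4
t 10.15 p [613.2   6.9 329.7] s 538.2 l 294.0 tip z 147.7
yaw of -x -28.0 z [ 0. -0. -1.] F [-0.69 -0.97  0.36] w 0.4469423404827318
1548 1161 [635.2  -1.3 106.9] fwd tilt 3.0 yaw -28.2 top [629.5  13.5 259.3]
```

```bash
python3 -m handwheel '[{"gripper":1,"tx":-0.005,"ty":0,"tz":0,"rx":0,"ry":0,"rz":0},{"gripper":1,"tx":-0.005,"ty":0,"tz":0,"rx":0,"ry":0,"rz":0},{"gripper":1,"tx":-0.005,"ty":0,"tz":0,"rx":0,"ry":0,"rz":0},{"gripper":1,"tx":-0.003,"ty":0,"tz":0,"rx":0,"ry":0,"rz":0}]'; python3 st.py -28;  python3 tilt.py small s8
```

```text
t: 10.7
ee_pos: [629.1, -1.5, 329.7]
orientation: [0.759, 3.048, 0.0]
ft_force: [0.4, -0.2, 0.4]
width: 0.7
t 10.7 p [629.1  -1.5 329.7] s 556.2 l 294.0 tip z 147.7
yaw of -x -28.0 z [ 0. -0. -1.] F [ 0.38 -0.23  0.42] w 0.7468259156351096
1334 1028 [645.1  -7.2 105.5] fwd tilt -6.0 yaw -27.8 top [644.9   3.9 261.5]
```

View pics/c_s8.png

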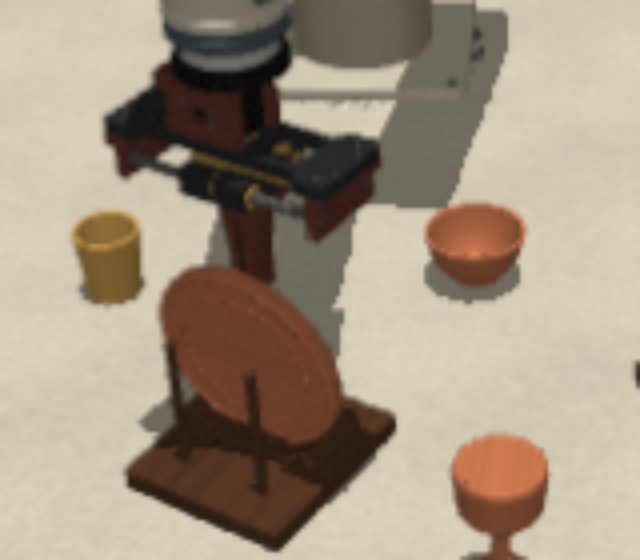

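It leans back 6° and may already be falling on its own. I wait one row, then check.

```bash
python3 -m handwheel '[{"gripper":1,"tx":-0.003,"ty":0,"tz":0,"rx":0,"ry":0,"rz":0},{"gripper":1,"tx":0,"ty":0,"tz":0,"rx":0,"ry":0,"rz":0},{"gripper":1,"tx":0,"ty":0,"tz":0,"rx":0,"ry":0,"rz":0},{"gripper":1,"tx":0,"ty":0,"tz":0,"rx":0,"ry":0,"rz":0}]'; python3 tilt.py small s9
```

```text
t: 11.25
ee_pos: [631.3, -2.7, 329.7]
orientation: [-0.759, -3.048, 0.0]
ft_force: [0.8, 0.0, -0.1]
width: 0.7
809 578 [666.7 -14.9 100.6] fwd tilt -24.8 yaw -27.9 top [651.3   7.1 260.1]
```

It fell back, leaning 24.8°. I retreat, let things settle and check everything.

```bash
python3 -m handwheel '[{"gripper":1,"tx":0.02,"ty":0,"tz":0,"rx":0,"ry":0,"rz":0},{"gripper":1,"tx":0.04,"ty":0,"tz":-0.02,"rx":0,"ry":0,"rz":0},{"gripper":1,"tx":0.04,"ty":0,"tz":-0.03,"rx":0,"ry":0,"rz":0},{"gripper":1,"tx":0.03,"ty":0,"tz":-0.03,"rx":0,"ry":0,"rz":0},{"gripper":1,"tx":0,"ty":0,"tz":0,"rx":0,"ry":0,"rz":0},{"gripper":1,"tx":0,"ty":0,"tz":0,"rx":0,"ry":0,"rz":0},{"gripper":1,"tx":0,"ty":0,"tz":0,"rx":0,"ry":0,"rz":0},{"gripper":1,"tx":0,"ty":0,"tz":0,"rx":0,"ry":0,"rz":0}]'; python3 tilt.py small s10; python3 tilt.py large s11
python3 - <<'E'
from h import *
a=cv2.imread("pics/scene0.png").astype(int);b=cv2.imread("pics/s11.png").astype(int)
for k,(x,y) in dict(third=(138,208),cup=(197,194),bowl=(288,191),goblet=(295,260)).items():
    print(k,abs(a-b)[y-15:y+15,x-15:x+15].mean().round(2))
E
```

```text
t: 12.3
ee_pos: [517.0, 57.8, 408.6]
orientation: [-0.76, -3.047, 0.001]
ft_force: [0.0, 0.4, 0.7]
width: 0.6
801 575 [667.3 -14.4 101.1] fwd tilt -24.8 yaw -28.0 top [539.6  52.4 341.8]
1295 1081 [615.  371.2 115.1] fwd tilt -27.5 yaw 18.3 top [643.2 383.2 185.7]
third 1.63
cup 3.28
bowl 1.97
goblet 1.93
```

View pics/s11.png

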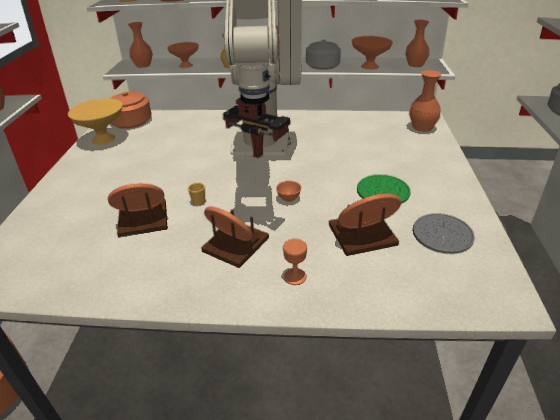

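All three trays lean back: third (137,200), small (230,225), large (368,212). The cup (197,194), bowl (288,191) and goblet (295,260) are where they started.

```bash
python3 -c "
from workcell import ctrl
print(ctrl.close_job())"
```

```text
the job is handed in; nothing more can be done
None
```

I pushed the large tray back first, then the small one, using closed fingertips at the top rim. Both passed upright, fell back by themselves and settled against their back pegs.

- **Trays:** The last check showed the large tray leaning back 27.5° and the small one 24.8°, both within 18–31° and still square to their rests.
- **Bystanders:** The third tray, goblet, bowl and cup showed no visible movement when I compared the scene images from before and after.
- **Robot:** The highest wrist force I read was about 1.5 N. I read it only at the end of each move, so brief peaks in between would not show. The gripper was clear of everything at hand-in, at about 12.4 s.

No check failed or disagreed. My first two move commands were refused because each row needs every field filled in; they did not move the arm.

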